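Close the tester candle jars in order

TASK

Close the three amber tester candles standing in the clear tray for the night: with the fingertips press each wooden lid straight down until it is fully home on its jar, the smallest jar first, then the middle-sized one, and the largest last. Press gently, it is glass; do not lift, tip or shove the jars, and leave the tin, the cardboard box and the white dish where they are.

Things in the scene. Friction and masses are not known exactly. Their poses are not given: they have to be found in the camera images.
- jar_small: The small candle jar: loose, upright round amber-glass jar with a paper label band, 60 mm across, rim 60 mm above its underside; a flat round wooden lid on top. Origin: centre of its underside, z up. It stands in one of the tray's three compartments, which one varies.
- lid_small_top (a point): Centre of the flat top of the small jar's lid (a wooden disc 60 mm across and 12 mm thick with a white plug and a soft 4.5 mm white seal ring below). With the lid raised it lies 84.5 mm above the jar's underside, fully home 76.5 mm.
- lid_small (a joint): How far the small jar's lid is pressed down, m: 0 = standing up (starts at 0 to 0.0015), 0.008 = fully home, an end stop. Slides straight down against 4 to 5 N of friction, stays where left, cannot come off. The soft seal also gives about 1 mm per 7 N, up to 4 mm, and springs back (not in this value).
- jar_middle: The middle-sized candle jar: loose, upright round amber-glass jar with a paper label band, 76 mm across, rim 85 mm above its underside; a flat round wooden lid on top. Origin: centre of its underside, z up. It stands in one of the tray's three compartments, which one varies.
- lid_middle_top (a point): Centre of the flat top of the middle jar's lid (a wooden disc 76 mm across and 12 mm thick with a white plug and a soft 4.5 mm white seal ring below). With the lid raised it lies 109.5 mm above the jar's underside, fully home 101.5 mm.
- lid_middle (a joint): How far the middle jar's lid is pressed down, m: 0 = standing up (starts at 0 to 0.0015), 0.008 = fully home, an end stop. Slides straight down against 4 to 5 N of friction, stays where left, cannot come off. The soft seal also gives about 1 mm per 7 N, up to 4 mm, and springs back (not in this value).
- jar_large: The large candle jar: loose, upright round amber-glass jar with a paper label band, 92 mm across, rim 112 mm above its underside; a flat round wooden lid on top. Origin: centre of its underside, z up. It stands in one of the tray's three compartments, which one varies.
- lid_large_top (a point): Centre of the flat top of the large jar's lid (a wooden disc 92 mm across and 12 mm thick with a white plug and a soft 4.5 mm white seal ring below). With the lid raised it lies 136.5 mm above the jar's underside, fully home 128.5 mm.
- lid_large (a joint): How far the large jar's lid is pressed down, m: 0 = standing up (starts at 0 to 0.0015), 0.008 = fully home, an end stop. Slides straight down against 4 to 5 N of friction, stays where left, cannot come off. The soft seal also gives about 1 mm per 7 N, up to 4 mm, and springs back (not in this value).
- tray: Clear plastic display tray fixed to the counter, 160 mm (its x) by 420 mm (its y) by 45 mm high, walls and floor 4 mm, open on top, two low dividers making three compartments in a row along its y. Origin: centre of its underside.
- tin: Bystander: round metal tin, 66 mm across, 46 mm high, loose. Origin: centre of its underside.
- matchbox: Bystander: flat cardboard box 65 x 110 x 25 mm, loose. Origin: centre of its underside.
- dish: Bystander: small white ceramic bowl, 84 mm across, 35 mm high, loose. Origin: centre of its underside.

How it is judged:
On the way, in this order (a step that is already met when the one before it is completed fails the run):
1. the small jar's lid is pressed home, the other two still stand up (value of joint lid_small above 0.0065 m and value of joint each of lid_middle, lid_large below 0.003 m), for 0.1 s.
2. then the middle jar's lid is pressed home, the large one still stands up (value of joint each of lid_small, lid_middle above 0.0065 m and value of joint lid_large below 0.003 m), for 0.1 s.
3. then the large jar's lid is pressed home (value of joint each of lid_small, lid_middle, lid_large above 0.0065 m), for 0.1 s.
At the end, for the whole second after the job is handed in: All three lids are pressed down by at least 6.5 of their 8 mm, every jar standing on the tray floor (underside less than 10 mm above the counter), upright (within 0.1 rad), at rest (under 0.02 m/s) and within 25 mm of its starting place, and the tin, cardboard box and dish within 20 mm of theirs (all of step 3 and angle between each of jar_small, jar_middle, jar_large's own z axis and vertical below 0.1 rad and distance of each of jar_small, jar_middle, jar_large from where it was at the start of the episode below 0.025 m and linear speed of each of jar_small, jar_middle, jar_large below 0.02 m/s and height (world z) of each of jar_small, jar_middle, jar_large below 0.01 m and distance of each of tin, matchbox, dish from where it was at the start of the episode below 0.02 m); the robot touches nothing.
It fails at once if a lid is pressed (over 4 mm) before the next smaller jar's lid is home (6.5 mm) ((value of joint lid_middle above 0.004 m and value of joint lid_small below 0.0065 m) or (value of joint lid_large above 0.004 m and value of joint lid_middle below 0.0065 m)).
It fails at once if a jar or its lid is pressed harder than 30 N (contact force between any of the arm, the fingers and jar_small above 30 N or contact force between any of the arm, the fingers and jar_middle above 30 N or contact force between any of the arm, the fingers and jar_large above 30 N).
It fails at once if a jar is lifted 11 mm off the tray floor (underside over 15 mm above the counter), or carried or pushed 25 mm from its place (height (world z) of any of jar_small, jar_middle, jar_large above 0.015 m or distance of any of jar_small, jar_middle, jar_large from where it was at the start of the episode above 0.025 m).
It fails at once if a jar is tipped by more than 0.2 rad (angle between any of jar_small, jar_middle, jar_large's own z axis and vertical above 0.2 rad).
It fails at once if the tin, the cardboard box or the dish is moved by more than 20 mm (distance of any of tin, matchbox, dish from where it was at the start of the episode above 0.02 m).
It also fails if it takes over 48 s, if anything falls off the work surface, if the arm or the gripper's body presses on something with over 40 N, if the wrist force passes 120 N, or if a joint passes its speed limit or range.

ROBOT

A 7-joint arm with a two-finger parallel gripper is mounted at the origin on the work surface. World frame = base frame: x ahead of the robot, y to its left, z up, the work surface at z = 0. Lengths are in m, angles in rad, forces in N, time in s.
With the tool pointing down it reaches from about 0.4 to 0.9 m from the base axis. Payload 5.6 kg.
Tool frame: the origin (TCP) lies on the centre line of the jaws, within the pads' length; the fingertips stand 14 mm ahead of it and the grasp point (between the pads) lies 5 mm behind it (arm.tips_ahead is the z of the fingertips in the tool frame, in m); z points along the fingers, y is the line along which they close (so a half turn about z gives the same grasp; the last joint's range is limited). The gripper opens to 92 mm and grips with 3 to 60 N. Pads are 20 mm wide; open, the fingers measure 128 mm over their backs; the gripper's body (75 mm by 189 mm) begins 69 mm behind the grasp point.
Start: joints at [1.2, 0.468, -0.012, 1.603, 0.006, 1.071, -0.056], TCP at [0.209, -0.615, 0.229] pointing down, gripper open.
Joint ranges: [-2.53, 2.53], [-0.31, 2.02], [-1.57, 1.55], [0.28, 2.44], [-1.29, 4.43], [0.15, 1.84], [-2.92, 2.92]. Speed limits (rad/s): [2.57, 2.57, 3.14, 3.14, 3.14, 3.14, 3.14].

INTERFACE

Orientations are given as a rotation vector (axis times angle).
In Python, from rig import sensors, snapshot, arm, masks_of gives the robot as it stands.
- The arm moves only by the tool send_rows, never from a script. Its argument "motion" is a list of rows, each a list of 4 numbers: the shift along the tool's x, y, z normalised to -1 to 1, where 1 is 0.5 m, then the turn about the tool's z normalised to -1 to 1, where 1 is pi rad. A call has 1 to 10 rows; each row is the pose to reach, as a shift and turn from the pose commanded when the call began, along the tool's axes at that moment, turning the shorter way round; what a row does not reach only later rows make up. A row lasts 1/8 s, in which the tool goes at most 62.5 mm and 10.7 degrees, less where a joint would pass 70% of its speed; a pose out of reach is approached as far as the arm can. A call with a number of a shift or a turn outside -1 to 1 is refused whole. A call with a gripper value outside its range is refused whole. "hand" is the opening, from 0 (shut) to 1 (fully open), set as the call begins (left out, the last holds). The fingers move at their own pace and stop on an object; the grip force is fixed at half the most. Time passes only in rows, so rows that repeat a pose let the fingers close. It gives the time, the measured TCP pose, the force, the opening and the grip force at its end, in the units of the state.
- sensors.observe(): the state, without advancing time (a new reading comes with each control period).
- snapshot(name): name is "side" or "top" or "wrist"; returns a dict with "color" (384x512x3 uint8, red, green, blue), "mtx" (3x3 intrinsics, pixels), "xyz" and "rotation" of the camera in the world; the wrist camera has in their place "hand_eye" (4x4, takes a point from camera to tool coordinates, whose origin is the TCP and whose axes are the flange's). Camera axes: x right, y down, z forward; pixel columns grow to the right and rows downward; lengths in m; the calibration is good to about 2 mm. The wrist camera is an equidistant fisheye: a pixel r from the principal point sees the ray r / f radians off the axis. A picture is of the moment at which its call begins: read the wrist's pose just before it. There is no depth.
- arm.finish_job(): hands the job in; it is judged then, once.
Trained networks look in a picture, given as the dict that the camera call returned (one of the last four; its "shot" number tells which), for a name from the list of things; names that differ only in an ending like _2 or _b are one class to them, and where a whole thing is asked for, a point or a joint stands for the part that bears it (a point fixed in the world has none). Each returns a list of dicts, best first, with "confidence" (0 to 1); they miss things now and then, are a little off and sometimes report something else, mostly with a low value. They report only what shows in the picture. A call takes as long as a camera call.
- masks_of(picture, query): "pixels" (384x512 bool, what is visible of it) and "at" ([column, row] in pixels, amid what is visible of it).
The state is a dict: "time": time; "joint_positions": joint angles; "joint_velocities": joint speeds; "tau": joint torques, N m; "position": TCP position; "orientation": TCP orientation; "ft_force": force on the tool from outside, world axes, zero at the start; "wrist_torque": the same for the moment, N m; "finger_gap": finger opening in m; "gripper_force": force on a finger pad.
Only numpy, scipy, OpenCV 4.12 (cv2) and the standard library are available. Lean on these libraries where they do the work, as an engineer would, in place of code of your own. Each camera call takes 0.05 s, during which the arm holds its last target. There are 200 camera calls.

## Working session

There is one attempt and no reset: what is moved stays moved. The work goes in short steps, Python scripts to look and compute and a tool call to move; the robot and the scene stay as the last step left them, time stands still between calls to the robot, and variables do not carry over. Pictures are saved under pics/ and viewed, at most 10 in all, crops included, and the job is handed in when it is done.

Besides the shell and the picture viewer there is one more tool, called after ">>>" by a JSON object that holds its "method" and its "body", one argument or row to a line. send_rows: Moves the arm, as the interface text tells. Scaled input: -1 to 1 covers 0.5 m each way for a shift and pi rad each way for a turn. Its arguments: {"type":"object","properties":{"motion":{"type":"array"},"hand":{"type":"number"}},"required":["motion"]}

```bash
ls; mkdir -p pics; cat > h.py <<'E'
import numpy as np, cv2
from rig import sensors, snapshot, arm, masks_of
from scipy.spatial.transform import Rotation as R
def ray(s,uv):
    d=np.linalg.inv(s["mtx"])@np.array([uv[0],uv[1],1.]); Rm=np.array(s["rotation"])
    if Rm.shape!=(3,3): Rm=R.from_rotvec(Rm).as_matrix()
    return np.array(s["xyz"]),Rm@d
def at_z(s,uv,z):
    o,d=ray(s,uv); return o+d*(z-o[2])/d[2]
E
python3 - <<'E'
from h import *
st=sensors.observe(); print(st); print(arm.tips_ahead)
t=snapshot("top"); s=snapshot("side")
cv2.imwrite("pics/a.png",np.hstack([t["color"],s["color"]])[:,:,::-1][:, :])
im=np.vstack([t["color"],s["color"]])[:,:,::-1]
cv2.imwrite("pics/a.png",cv2.resize(np.hstack([t["color"],s["color"]])[:,:,::-1],(800,300)))
cv2.imwrite("pics/top.png",cv2.resize(t["color"][:,:,::-1],(800,600)))
cv2.imwrite("pics/side.png",cv2.resize(s["color"][:,:,::-1],(800,600)))
for n,p in(("top",t),("side",s)):
  print(n,p["mtx"],p["xyz"],p["rotation"])
  for q in["jar_small","jar_middle","jar_large","lid_small_top","lid_middle_top","lid_large_top","tin","matchbox","dish","tray"]:
    for m in masks_of(p,q)[:3]:
      ys,xs=np.where(m["pixels"]); print(q,round(m["confidence"],2),m["at"],xs.min(),xs.max(),ys.min(),ys.max())
E
```

```text
pics
{'time': 0.0, 'joint_positions': array([ 1.20001332,  0.46833759, -0.0115897 ,  1.60360784,  0.00598894,
        1.07141452, -0.05630763]), 'joint_velocities': array([ 0.00196442, -0.00069082,  0.00039789, -0.00156508,  0.00044667,
        0.00022603, -0.00152982]), 'tau': array([ 2.80816420e-05, -5.20566666e+01, -1.20905688e-02, -2.43745440e+01,
       -5.65720908e-02,  1.73720269e-02,  1.92310531e-04]), 'position': array([ 0.20901579, -0.61489119,  0.22767255]), 'orientation': array([-3.09785368e+00, -5.12165918e-01,  6.26297631e-04]), 'ft_force': array([-0.21016762, -0.07638101, -0.20209191]), 'wrist_torque': array([ 0.01469395,  0.01516873, -0.02339356]), 'gripper_force': 0.0, 'finger_gap': 0.09172644038657861}
0.014
top [[362.24877319   0.         255.07795744]
 [  0.         362.24877319 193.53024102]
 [  0.           0.           1.        ]] [0.43406565 0.03483955 0.980358  ] [-2.13977293  2.06040309 -0.22197205]
jar_small 0.7 [271.3, 245.4] 260 284 231 258
jar_middle 0.78 [216.4, 231.5] 202 235 216 249
jar_large 0.66 [166.6, 217.1] 141 189 195 239
lid_small_top 0.7 [272
[... 519 characters left out ...]
, 185.2] 290 314 169 206
jar_small 0.16 [281.2, 203.7] 266 297 190 216
jar_middle 0.84 [284.5, 212.9] 266 297 190 242
jar_middle 0.42 [321.7, 163.0] 310 337 154 173
jar_large 0.75 [253.3, 247.3] 234 275 215 284
lid_small_top 0.76 [301.9, 180.1] 291 313 169 187
lid_small_top 0.63 [252.1, 232.8] 234 275 215 250
lid_middle_top 0.78 [283.7, 204.9] 265 297 189 216
lid_large_top 0.79 [255.9, 230.1] 233 275 214 249
tin 0.93 [234.3, 309.0] 221 250 292 328
matchbox 0.77 [236.3, 191.0] 222 248 176 208
dish 0.63 [321.2, 164.5] 308 337 153 174
dish 0.3 [283.7, 202.4] 266 297 190 216
dish 0.22 [285.8, 213.0] 266 296 190 242
tray 0.76 [278.3, 243.7] 207 329 164 303
tray 0.54 [255.7, 249.3] 234 275 214 284
```

View pics/top.png

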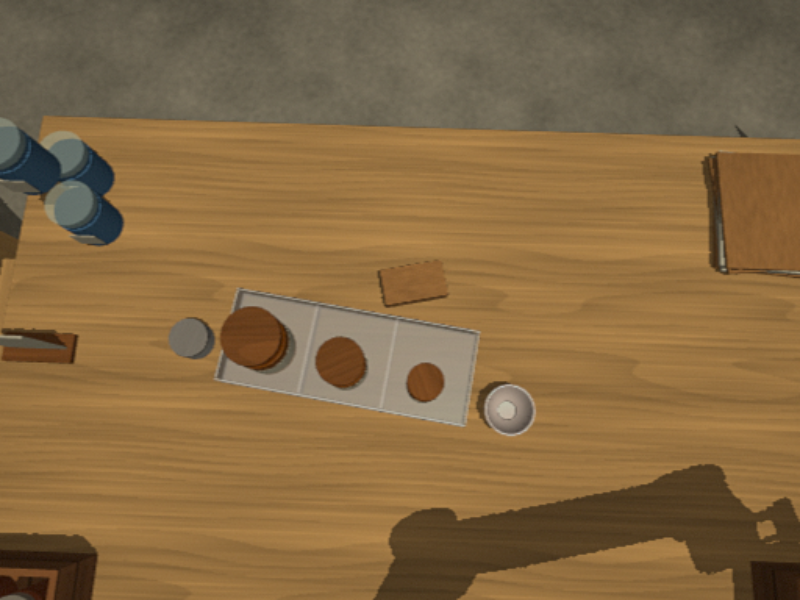

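View pics/side.png

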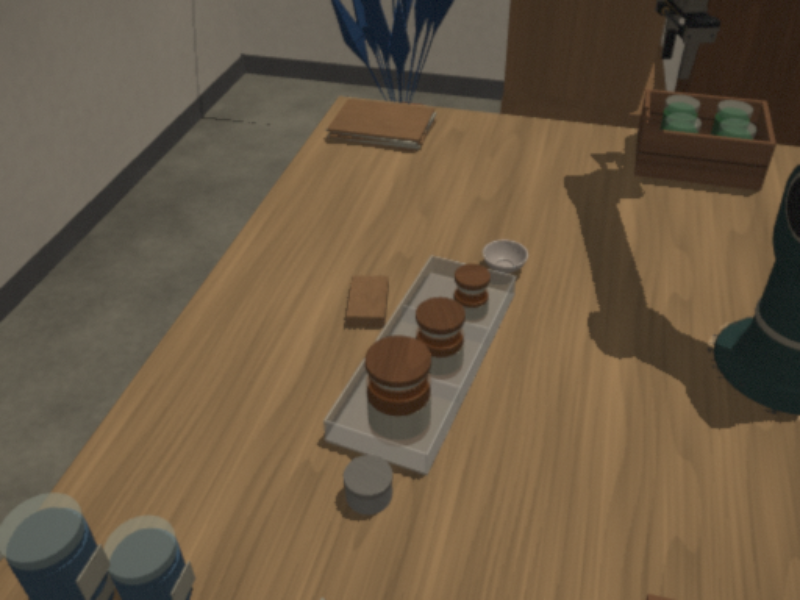

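```bash
python3 - <<'E'
from h import *
from scipy.optimize import least_squares
t=snapshot("top"); s=snapshot("side")
def ctr(p,q):
    m=masks_of(p,q)[0]["pixels"].astype(np.uint8)
    c=max(cv2.findContours(m,0,1)[0],key=cv2.contourArea); return cv2.fitEllipse(c)
for n,z in(("small",.0885),("middle",.1135),("large",.1405)):
  for p in(t,s):
    e=ctr(p,f"lid_{n}_top"); print(n,np.round(e[0],1),np.round(e[1],1),at_z(p,e[0],z-.006).round(4))
for q,z in (("tin",.046),("dish",.035),("matchbox",.025)):
  for p in (t,s):
    ms=masks_of(p,q)
    if ms: print(q,at_z(p,ms[0]["at"],z*.6).round(3))
E
```

```text
small [272.  243.9] [22.4 24.3] [0.5097 0.0012 0.0825]
small [302.1 177.6] [18.7 22.9] [0.5079 0.007  0.0825]
middle [217.8 230.6] [29.2 29.8] [0.5345 0.1338 0.1075]
middle [281.2 202.3] [25.9 31.5] [0.5334 0.1409 0.1075]
large [160.5 215. ] [37.4 39.9] [0.5632 0.2686 0.1345]
large [254.4 231.5] [35.2 42.1] [0.5624 0.2759 0.1345]
tin [0.574 0.397 0.028]
tin [0.577 0.404 0.028]
dish [ 0.471 -0.145  0.021]
dish [ 0.469 -0.147  0.021]
matchbox [0.678 0.019 0.015]
matchbox [0.683 0.031 0.015]
```

The pictures agree with the networks. In the top picture the lids are at (425,382) small, (341,362) middle and (253,338) large. The tin at (191,338), dish at (509,410) and box at (413,283) are clear of them. The path stays above everything.

```bash
cat >> h.py <<'E'
def to(x,y,z):
    st=sensors.observe(); M=R.from_rotvec(st["orientation"]).as_matrix()
    print(st["time"],"pos",st["position"].round(4),"F",st["ft_force"].round(1),"gap",round(st["finger_gap"],3))
    print("shift/0.5",(M.T@(np.array([x,y,z])-st["position"])/.5).round(4), "per 1mm down",(M.T@[0,0,-.001]/.5).round(5))
E
python3 - <<'E'
from h import *
to(.510,.002,.16); print(R.from_rotvec(sensors.observe()["orientation"]).as_matrix().round(3))
E
```

```text
1.8 pos [ 0.2092 -0.6154  0.2286] F [ 0.4 -0.6  0.2] gap 0.092
shift/0.5 [ 0.967  -0.9755  0.1371] per 1mm down [ 0.    -0.     0.002]
[[ 0.947  0.322 -0.   ]
 [ 0.322 -0.947 -0.   ]
 [-0.     0.    -1.   ]]
```

>>> {"method": "send_rows", "body": {
  "motion": [
    [0.967, -0.9755, 0],
    [0.967, -0.9755, 0]
  ],
  "hand": 0
}}

```text
invalid input
```

>>> {"method": "send_rows", "body": {
  "motion": [
    [0.967, -0.9755, 0, 0],
    [0.967, -0.9755, 0, 0],
    [0.967, -0.9755, 0, 0],
    [0.967, -0.9755, 0, 0],
    [0.967, -0.9755, 0, 0],
    [0.967, -0.9755, 0, 0],
    [0.967, -0.9755, 0, 0],
    [0.967, -0.9755, 0, 0],
    [0.967, -0.9755, 0, 0],
    [0.967, -0.9755, 0, 0]
  ],
  "hand": 0
}}

```text
time: 3.05
position: [0.4838, -0.0518, 0.2291]
orientation: [3.099, 0.512, 0.002]
ft_force: [1.0, -0.5, -0.7]
finger_gap: 0.0005
gripper_force: 0.0
```

```bash
python3 - <<'E'
from h import *
to(.510,.002,.14)
E
```

```text
3.05 pos [ 0.4838 -0.0518  0.2291] F [ 1.  -0.5 -0.7] gap 0.001
shift/0.5 [ 0.0841 -0.0852  0.1781] per 1mm down [-0.    -0.     0.002]
```

>>> {"method": "send_rows", "body": {
  "motion": [
    [0.085, -0.087, 0.05, 0],
    [0.085, -0.087, 0.1, 0],
    [0.085, -0.087, 0.178, 0],
    [0.085, -0.087, 0.178, 0],
    [0.085, -0.087, 0.178, 0]
  ]
}}

```text
time: 3.68
position: [0.51, 0.0013, 0.1407]
orientation: [3.099, 0.512, 0.002]
ft_force: [-0.4, 0.2, 0.8]
finger_gap: 0.0005
gripper_force: 0.0
```

```bash
python3 - <<'E'
from h import *
to(.510,.002,.105)
s=snapshot("side"); c=s["color"][110:300,180:380,::-1]; cv2.imwrite("pics/b.png",cv2.resize(c,None,fx=3,fy=3,interpolation=cv2.INTER_CUBIC))
E
```

```text
3.675 pos [0.51   0.0013 0.1407] F [-0.4  0.2  0.8] gap 0.001
shift/0.5 [ 0.0004 -0.0013  0.0714] per 1mm down [-0.    -0.     0.002]
```

View pics/b.png

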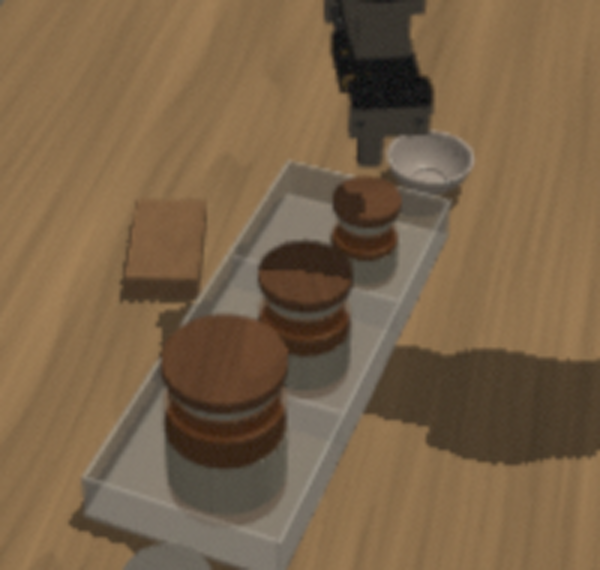

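The closed fingertips (370,160) stand above the small lid (367,200), so I'll descend.

>>> {"method": "send_rows", "body": {
  "motion": [
    [0, 0, 0.036, 0],
    [0, 0, 0.06, 0],
    [0, 0, 0.072, 0],
    [0, 0, 0.072, 0]
  ]
}}

```text
time: 4.22
position: [0.5089, 0.0014, 0.103]
orientation: [-3.099, -0.513, 0.002]
ft_force: [-0.1, -0.3, 0.7]
finger_gap: 0.0008
gripper_force: 0.0
```

>>> {"method": "send_rows", "body": {
  "motion": [
    [0, 0, 0.002, 0],
    [0, 0, 0.004, 0],
    [0, 0, 0.006, 0],
    [0, 0, 0.008, 0],
    [0, 0, 0.01, 0],
    [0, 0, 0.01, 0]
  ]
}}

```text
time: 4.97
position: [0.5094, 0.0014, 0.0986]
orientation: [3.099, 0.513, 0.001]
ft_force: [-0.4, 1.1, 3.3]
finger_gap: 0.0002
gripper_force: 1.7
```

>>> {"method": "send_rows", "body": {
  "motion": [
    [0, 0, 0.002, 0],
    [0, 0, 0.004, 0],
    [0, 0, 0.006, 0],
    [0, 0, 0.008, 0],
    [0, 0, 0.008, 0]
  ]
}}

```text
time: 5.6
position: [0.5094, 0.0014, 0.0945]
orientation: [-3.099, -0.512, -0.001]
ft_force: [0.6, 1.0, 2.6]
finger_gap: 0.0004
gripper_force: 1.5
```

>>> {"method": "send_rows", "body": {
  "motion": [
    [0, 0, 0.001, 0],
    [0, 0, 0.002, 0],
    [0, 0, 0.002, 0]
  ]
}}

```text
time: 5.98
position: [0.5094, 0.0014, 0.0939]
orientation: [3.099, 0.513, 0.001]
ft_force: [0.3, 0.9, 7.1]
finger_gap: 0.0002
gripper_force: 3.2
```

>>> {"method": "send_rows", "body": {
  "motion": [
    [0, 0, 0.001, 0],
    [0, 0, 0.002, 0],
    [0, 0, 0.002, 0]
  ]
}}

```text
time: 6.35
position: [0.5095, 0.0014, 0.0933]
orientation: [3.099, 0.512, 0.001]
ft_force: [-1.1, 0.5, 10.4]
finger_gap: 0.0001
gripper_force: 5.1
```

>>> {"method": "send_rows", "body": {
  "motion": [
    [0, 0, 0.001, 0],
    [0, 0, 0.002, 0],
    [0, 0, 0.002, 0]
  ]
}}

```text
time: 6.72
position: [0.5095, 0.0014, 0.0927]
orientation: [3.099, 0.512, 0.001]
ft_force: [-3.0, 0.7, 13.9]
finger_gap: 0.0
gripper_force: 7.1
```

>>> {"method": "send_rows", "body": {
  "motion": [
    [0, 0, -0.02, 0],
    [0, 0, -0.08, 0],
    [0, 0, -0.15, 0],
    [0, 0, -0.15, 0]
  ]
}}

```text
time: 7.22
position: [0.5102, 0.0011, 0.1684]
orientation: [3.099, 0.512, 0.005]
ft_force: [0.6, -0.2, -0.4]
finger_gap: 0.0005
gripper_force: 0.0
```

```bash
python3 - <<'E'
from h import *
to(.534,.135,.1295)
t=snapshot("top")
for n,z in(("middle",.1135),("large",.1405),("small",.0805)):
    for m in masks_of(t,f"lid_{n}_top")[:1]:
        c=max(cv2.findContours(m["pixels"].astype(np.uint8),0,1)[0],key=cv2.contourArea); e=cv2.fitEllipse(c); print(n,at_z(t,e[0],z).round(4),e[1])
E
```

```text
7.225 pos [0.5102 0.0011 0.1684] F [ 0.6 -0.2 -0.4] gap 0.0
shift/0.5 [ 0.1309 -0.2383  0.0779] per 1mm down [-1.e-05 -0.e+00  2.e-03]
middle [0.5346 0.1353 0.1135] (28.538589477539062, 32.1373405456543)
large [0.5631 0.2674 0.1405] (36.46696853637695, 38.05342102050781)
```

>>> {"method": "send_rows", "body": {
  "motion": [
    [0.131, -0.238, 0, 0],
    [0.131, -0.238, 0, 0],
    [0.131, -0.238, 0, 0],
    [0.131, -0.238, 0.01, 0],
    [0.131, -0.238, 0.04, 0],
    [0.131, -0.238, 0.064, 0],
    [0.131, -0.238, 0.076, 0],
    [0.131, -0.238, 0.076, 0]
  ]
}}

```text
time: 8.43
position: [0.5327, 0.1344, 0.128]
orientation: [3.099, 0.511, -0.002]
ft_force: [-0.6, 0.4, -0.2]
finger_gap: 0.0004
gripper_force: 0.0
```

>>> {"method": "send_rows", "body": {
  "motion": [
    [0, 0, 0.002, 0],
    [0, 0, 0.004, 0],
    [0, 0, 0.006, 0],
    [0, 0, 0.008, 0],
    [0, 0, 0.01, 0],
    [0, 0, 0.01, 0]
  ]
}}

```text
time: 9.18
position: [0.5332, 0.1352, 0.1237]
orientation: [-3.099, -0.513, -0.001]
ft_force: [-0.7, 1.1, 3.4]
finger_gap: 0.0003
gripper_force: 1.7
```

Home at TCP z ≈ 0.1195, so the target is about 0.1178, watching the force.

>>> {"method": "send_rows", "body": {
  "motion": [
    [0, 0, 0.002, 0],
    [0, 0, 0.004, 0],
    [0, 0, 0.006, 0],
    [0, 0, 0.008, 0],
    [0, 0, 0.01, 0],
    [0, 0, 0.01, 0]
  ]
}}

```text
time: 9.93
position: [0.5331, 0.1352, 0.1189]
orientation: [3.099, 0.513, 0.001]
ft_force: [0.6, 0.8, 6.7]
finger_gap: 0.0003
gripper_force: 3.2
```

>>> {"method": "send_rows", "body": {
  "motion": [
    [0, 0, 0.001, 0],
    [0, 0, 0.002, 0],
    [0, 0, 0.002, 0]
  ]
}}

```text
time: 10.3
position: [0.5332, 0.1352, 0.1184]
orientation: [3.099, 0.513, 0.001]
ft_force: [-0.4, 0.3, 9.7]
finger_gap: 0.0001
gripper_force: 5.0
```

>>> {"method": "send_rows", "body": {
  "motion": [
    [0, 0, 0.001, 0],
    [0, 0, 0.002, 0],
    [0, 0, 0.002, 0]
  ]
}}

```text
time: 10.68
position: [0.5332, 0.1352, 0.1178]
orientation: [3.099, 0.512, 0.001]
ft_force: [-2.7, -1.3, 14.1]
finger_gap: 0.0002
gripper_force: 6.7
```

>>> {"method": "send_rows", "body": {
  "motion": [
    [0, 0, -0.02, 0],
    [0, 0, -0.08, 0],
    [0, 0, -0.12, 0],
    [0, 0, -0.12, 0]
  ]
}}

```text
time: 11.18
position: [0.5332, 0.135, 0.1773]
orientation: [3.099, 0.512, 0.002]
ft_force: [-0.4, 0.5, 0.0]
finger_gap: 0.0006
gripper_force: 0.0
```

```bash
python3 - <<'E'
from h import *
to(.563,.269,.157)
E
```

```text
11.175 pos [0.5332 0.135  0.1773] F [-0.4  0.5  0. ] gap 0.001
shift/0.5 [ 0.1426 -0.2346  0.0407] per 1mm down [-0.    -0.     0.002]
```

>>> {"method": "send_rows", "body": {
  "motion": [
    [0.143, -0.235, 0, 0],
    [0.143, -0.235, 0, 0],
    [0.143, -0.235, 0, 0],
    [0.143, -0.235, 0.01, 0],
    [0.143, -0.235, 0.03, 0],
    [0.143, -0.235, 0.04, 0],
    [0.143, -0.235, 0.04, 0]
  ]
}}

```text
time: 12.05
position: [0.5627, 0.2679, 0.1559]
orientation: [3.099, 0.51, -0.002]
ft_force: [-0.7, -1.2, -0.6]
finger_gap: 0.0004
gripper_force: 0.0
```

>>> {"method": "send_rows", "body": {
  "motion": [
    [0, 0, 0.002, 0],
    [0, 0, 0.004, 0],
    [0, 0, 0.006, 0],
    [0, 0, 0.008, 0],
    [0, 0, 0.01, 0],
    [0, 0, 0.012, 0],
    [0, 0, 0.014, 0],
    [0, 0, 0.014, 0]
  ]
}}

```text
time: 13.05
position: [0.5629, 0.2694, 0.1495]
orientation: [-3.099, -0.513, -0.0]
ft_force: [-0.3, -0.1, 3.6]
finger_gap: 0.0004
gripper_force: 1.7
```

>>> {"method": "send_rows", "body": {
  "motion": [
    [0, 0, 0.002, 0],
    [0, 0, 0.004, 0],
    [0, 0, 0.006, 0],
    [0, 0, 0.008, 0],
    [0, 0, 0.008, 0]
  ]
}}

```text
time: 13.68
position: [0.5629, 0.2694, 0.146]
orientation: [3.099, 0.512, 0.001]
ft_force: [-0.5, -0.6, 6.7]
finger_gap: 0.0007
gripper_force: 3.2
```

>>> {"method": "send_rows", "body": {
  "motion": [
    [0, 0, 0.001, 0],
    [0, 0, 0.002, 0],
    [0, 0, 0.002, 0]
  ]
}}

```text
time: 14.05
position: [0.5629, 0.2694, 0.1455]
orientation: [3.099, 0.512, 0.001]
ft_force: [-1.9, -1.1, 8.5]
finger_gap: 0.0002
gripper_force: 4.7
```

>>> {"method": "send_rows", "body": {
  "motion": [
    [0, 0, 0.001, 0],
    [0, 0, 0.002, 0],
    [0, 0, 0.002, 0]
  ]
}}

```text
time: 14.42
position: [0.5629, 0.2695, 0.145]
orientation: [3.099, 0.512, 0.001]
ft_force: [-2.9, -2.4, 12.7]
finger_gap: 0.0004
gripper_force: 6.2
```

>>> {"method": "send_rows", "body": {
  "motion": [
    [0, 0, -0.02, 0],
    [0, 0, -0.08, 0],
    [0, 0, -0.18, 0],
    [0, 0, -0.26, 0],
    [0, 0, -0.26, 0],
    [0, 0, -0.26, 0]
  ]
}}

```text
time: 15.18
position: [0.5622, 0.2689, 0.2723]
orientation: [3.099, 0.512, -0.003]
ft_force: [-0.1, -0.5, -1.2]
finger_gap: 0.0004
gripper_force: 0.0
```

```bash
python3 - <<'E'
from h import *
s=snapshot("side"); c=s["color"][110:300,180:380,::-1]; cv2.imwrite("pics/c.png",cv2.resize(c,None,fx=3,fy=3,interpolation=cv2.INTER_CUBIC))
E
```

```text
(no output)
```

View pics/c.png

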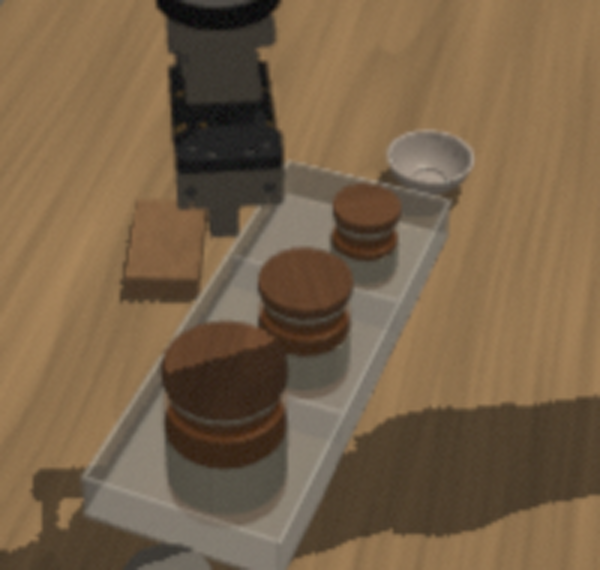

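All three lids, at (366,205), (305,280) and (225,362), sit lower by about the same amount, with only the thin seal ring showing. The jars and bystanders haven't moved, and the arm is clear.

```bash
python3 -c "
from rig import arm
print(arm.finish_job())"
```

```text
the job is handed in; nothing more can be done
None
```

I pressed all three lids home in order (small, middle, large), each with about 14 N or less at the wrist against the 30 N limit; the last side picture showed the lids down and the jars and bystanders in place, and I handed the job in at about 15 s (no verdict was returned).

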